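# Put the decorating wheel's flat battery on charge

### The arm

A 6-joint arm with a two-finger parallel gripper is mounted at the origin on the work surface. World frame = base frame: x ahead of the robot, y to its left, z up, the work surface at z = 0. Lengths are in m, angles in rad, forces in N, time in s.
With the tool pointing down it reaches from about 0.3 to 0.775 m from the base axis. Payload 14.6 kg.
Tool frame: the origin (TCP) lies at the centre of the arm's flange, where the gripper is bolted on; the fingertips stand 199 mm ahead of it and the grasp point (between the pads) lies 180 mm ahead of it (bot.grasp_offset is the distance from the TCP to the grasp point, in m); z points along the fingers, y is the line along which they close (so a half turn about z gives the same grasp; the last joint's range is limited). The gripper opens to 94 mm and grips with 3 to 60 N. Pads are 16 mm wide; open, the fingers measure 119 mm over their backs; the gripper's body (75 mm by 177 mm) begins 78 mm behind the grasp point.
Start: joints at [-1.286, 0.3, 1.521, -0, 1.321, -0.067], TCP at [0.19, -0.516, 0.405] pointing down, gripper open.
Joint ranges: [-3.03, 3.03], [-0.79, 2.21], [0.23, 2.52], [-1.04, 4.18], [0, 3.07], [-2.55, 2.55]. Speed limits (rad/s): [2.22, 2.22, 2.57, 3.14, 3.14, 3.14].

### API

Orientations are given as a unit quaternion [x, y, z, w].
In Python, from station import bot gives the robot as it stands. Calls block until the motion is done:
- bot.goto(position, orientation): joint-space move of the TCP to a pose.
- bot.move_l(position, attitude=None, rate=0.15): straight line of the TCP; attitude=None keeps the orientation; rate is the mean speed in m/s.
- bot.set_joints(angles): joint-space move.
- bot.open_gripper() and bot.gripper_close(strength=None): open the fingers fully, or close them until they stop; strength is the grip in N (None keeps the last).
- bot.hold(seconds).
- bot.ik(position, orientation): joint angles nearest the present ones, or None.
- bot.camera(name): name is "scene" or "top" or "wrist"; returns the picture (420x560x3 uint8, red, green, blue); there is no depth.
- bot.get_calibration(name): a dict with "mtx" (3x3 intrinsics, pixels), "extrinsics" (4x4, takes a point from world to camera coordinates). Camera axes: x right, y down, z forward; pixel columns grow to the right and rows downward; lengths in m; the calibration is good to about 2 mm. A picture is of the moment at which its call begins: read the wrist's pose just before it. get_calibration takes no time and is no camera call; for the wrist camera it gives the pose at the moment of the call.
A pose or a line that the arm cannot do raises bot.MotionError and nothing moves.
- bot.job_done(): hands the job in; it is judged then, once.
Trained networks look in the newest picture that a camera, given by its name, has taken for a name from the list of things; names that differ only in an ending like _2 or _b are one class to them, and where a whole thing is asked for, a point or a joint stands for the part that bears it (a point fixed in the world has none). Each returns a list of dicts, best first, with "p" (0 to 1); they miss things now and then, are a little off and sometimes report something else, mostly with a low value. They report only what shows in the picture. A call takes as long as a camera call.
- bot.search_frame(camera, thing): "box" ([left, top, right, bottom] in pixels, round what is visible of it).
- bot.mark_of(camera, thing): "point" ([column, row] in pixels: a listed point, or the origin of a listed thing).
Readings, each from a call of its own:
- bot.read_time(): time.
- bot.read_qpos(): joint angles.
- bot.read_qvel(): joint speeds.
- bot.read_tau(): joint torques, N m.
- bot.read_eef_pos(): TCP position.
- bot.read_tool_rot(): TCP orientation.
- bot.read_ft_force(): force on the tool from outside, world axes, zero at the start.
- bot.read_torque(): the same for the moment, N m.
- bot.read_opening(): finger opening in m.
- bot.read_grasp_force(): force on a finger pad.
Only numpy, scipy, OpenCV 4.12 (cv2) and the standard library are available. Lean on these libraries where they do the work, as an engineer would, in place of code of your own. Each camera call takes 0.05 s, during which the arm holds its last target. There are 200 camera calls.

### The job

First clear the charger: take the small coral paint pot out of the charging bay it is parked in and stand it upright on the white tile. Then pinch in the two orange side buttons of the flat battery (red stripe) to unlatch it, draw it out of its sloping slot in the decorating wheel, stand it fully home in the freed charging bay and let go. Set both down rather than drop them, do not touch the freshly painted bowl, leave the other battery and the two glass jars where they are, and do not knock the brush cup.

Things in the scene. Friction and masses are not known exactly. Their poses are not given: they have to be found in the camera images.
- battery: Flat battery: black box 30 (x) x 48 (y) x 85 (z) mm, 0.15-0.27 kg, red stripe and top plate. Origin: centre of its underside; z runs up its length. Starts in the wheel's slot, its z leaning 40-43 deg from vertical, away from the wheel's centre. Orange button on its +y and -y sides; it pulls out along z only while both are in by 4 mm or more. Carry it by the pinched buttons (20-50 N).
- button_left (a joint): Orange button on the battery's +y side, 20 mm wide (x), battery z 56 to 76 mm. 0 = out (flat face 32 mm from the middle, 64 mm over both), 0.006 m = fully in (26 mm, 52 over both). Spring: 2 N at 0, 6 N fully in; springs out when let go. Carries a hook (battery z 18-26 mm, 5 mm proud when out, flush when in) caught under the slot's lip.
- button_right (a joint): The same for the mirrored button on the battery's -y side.
- wheel: Electric decorating wheel, fixed. Frame: on the table, z up; slot on its -x side: middle of the seated battery's buttons at x +80, y 0, z 81 mm; wheel's axis at x +197. Base radius 55, 55 mm high; turntable radius 105, z 125 to 137 mm, edge at x +92: with the bowl it overhangs the slot, so a gripper pointing straight down does not fit; come in tilted 30-43 deg, along the battery's z.
- slot (a point): Where the underside centre of the seated battery lies (wheel frame x +122, y 0, z 30 mm). Grey slot housing round it, 44 x 80 mm, its rim 35 mm above this point measured along the battery's z, so 50 mm of battery stands out.
- charger: White and grey two-bay charger, fixed, 132 (x) x 66 (y) x 36 (z) mm; origin: centre of its underside. Bays centred at x = +35 and -35 mm, each 36 (x) x 54 (y) mm inside, 16 mm deep, floor at z 20 mm. A battery stands upright in a bay, its y along the charger's y (either way round). One bay holds the other battery, one the paint pot; which varies.
- bay_a (a point): Centre of the floor of the charger bay at charger x = +35 mm; axes as the charger's.
- bay_b (a point): Centre of the floor of the charger bay at charger x = -35 mm; axes as the charger's.
- pot: Small closed coral paint pot with a white lid: body 30 mm diameter, 38 mm high, then the lid, 34 mm diameter, z 38 to 50 mm; about 0.06 kg. Origin: centre of its underside. It starts standing in one of the charger's bays.
- tile: White ceramic tile, fixed, flat on the table, 160 (x) x 110 (y) x 10 (z) mm; origin: centre of its underside. A glass jar stands somewhere along its middle, between x = -40 and +40 mm; the pot must stand on the free part.
- bowl: White bowl upside down on the turntable, with fresh coral flowers and green strokes: radius 102 mm at the rim, 100 mm high, its top 237 mm above the table. Origin: centre of the rim plane. Wet paint: not to be touched.
- spare: The other battery (green stripe), same shape and size as the flat one, standing in the other bay of the charger. Origin: centre of its underside. Leave it.
- jar_blue: Amber glass jar with blue cap standing on the tile, 48 mm diameter, 62 mm high. Origin: centre of its underside. Leave it.
- jar_green: Green glass jar with green cap standing on the table beside the battery slot, 52 mm diameter, 75 mm high, about 115 mm to one side of the slot. Origin: centre of its underside. Leave it.
- brush_cup: Terracotta cup with upright brushes, fixed, on the other side of the slot, about 115 mm away: 54 mm diameter, 85 mm high, brushes up to 185 mm. Origin: centre of its underside.

How it is judged:
By the outcome, as a careful person would: the job done as asked, in the order asked, and still so for the second after the job is handed in, with the robot touching nothing.
It also fails if it takes over 72 s, if anything falls off the work surface, if the arm or the gripper's body presses on something with over 40 N, if the wrist force passes 120 N, or if a joint passes its speed limit or range.

## Working session

There is one attempt and no reset: what is moved stays moved. The work goes in short steps, each a Python script; the robot and the scene stay as the last script left them, time stands still between calls to the robot, and variables do not carry over. Pictures are saved under pics/ and viewed, at most 10 in all, crops included, and the job is handed in when it is done.

```bash
ls; mkdir -p pics
python3 - <<'E'
from station import bot
import cv2,numpy as np
ims=[]
for c in ["scene","top"]:
    im=bot.camera(c); ims.append(im)
    k=bot.get_calibration(c); E=k["extrinsics"]; print(c,np.round(k["mtx"],0).tolist(),"pos",np.round(-E[:3,:3].T@E[:3,3],3),"fwd",np.round(E[2,:3],2))
    for t in ["battery","button_left","wheel","slot","charger","bay_a","bay_b","pot","tile","bowl","spare","jar_blue","jar_green","brush_cup"]:
        m=bot.mark_of(c,t)[:2]
        print(t,[(np.round(d["point"],1).tolist(),round(d["p"],2)) for d in m])
    cv2.imwrite(f"pics/{c}0.png",im[:,:,::-1])
print(bot.read_time())
E
```

```text
pics
scene [[489.0, 0.0, 277.0], [0.0, 489.0, 202.0], [0.0, 0.0, 1.0]] pos [ 1.139 -0.3    1.052] fwd [-0.5   0.25 -0.83]
battery []Traceback (most recent call last):
  File "<stdin>", line 8, in <module>
ValueError: it knows: battery, bay, bowl, brush_cup, charger, jar_blue, jar_green, pot, slot, spare, tile, wheel
```

Run:
```python
from station import bot
import cv2,numpy as np
for c in ["scene","top"]:
    im=bot.camera(c)
    k=bot.get_calibration(c); E=k["extrinsics"]; print(c,np.round(k["mtx"],0).tolist(),"pos",np.round(-E[:3,:3].T@E[:3,3],3),"fwd",np.round(E[2,:3],2))
    for t in "battery, bay, bowl, brush_cup, charger, jar_blue, jar_green, pot, slot, spare, tile, wheel".split(", "):
        m=bot.mark_of(c,t)[:2]
        print(t,[(np.round(d["point"],1).tolist(),round(d["p"],2)) for d in m])
    cv2.imwrite(f"pics/{c}0.png",im[:,:,::-1])
print(bot.read_time())
```

```text
scene [[489.0, 0.0, 277.0], [0.0, 489.0, 202.0], [0.0, 0.0, 1.0]] pos [ 1.139 -0.3    1.052] fwd [-0.5   0.25 -0.83]
battery []
bay [([165.0, 262.8], 0.78), ([168.4, 240.4], 0.55)]
bowl [([302.9, 241.0], 0.84)]
brush_cup []
charger [([166.6, 252.2], 0.64)]
jar_blue [([372.5, 171.3], 0.98), ([233.1, 243.7], 0.66)]
jar_green [([232.1, 248.3], 0.81), ([167.7, 240.9], 0.61)]
pot [([168.3, 241.3], 0.6)]
slot []
spare [([170.5, 266.0], 0.94)]
tile [([365.7, 172.5], 0.72)]
wheel []
top [[433.0, 0.0, 284.0], [0.0, 433.0, 204.0], [0.0, 0.0, 1.0]] pos [ 0.478 -0.002  1.291] fwd [ 0.11  0.01 -0.99]
battery [([292.0, 204.2], 0.81), ([290.8, 173.9], 0.29)]
bay [([386.4, 225.0], 0.82), ([377.0, 251.6], 0.58)]
bowl [([290.8, 175.8], 0.97)]
brush_cup [([249.6, 219.1], 0.93)]
charger [([380.9, 238.7], 0.64)]
jar_blue [([381.2, 227.0], 0.52)]
jar_green [([332.4, 221.5], 0.66)]
pot [([379.6, 250.5], 0.5)]
slot [([290.4, 205.3], 0.49)]
spare [([385.5, 228.1], 0.65)]
tile [([195.9, 232.3], 0.82)]
wheel [([380.1, 249.1], 0.28)]
1.4
```

View pics/scene0.png

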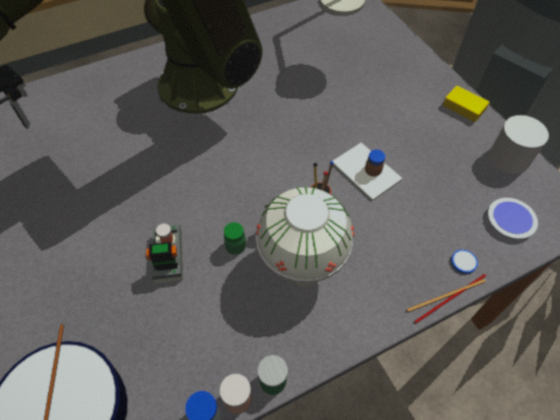

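View pics/top0.png

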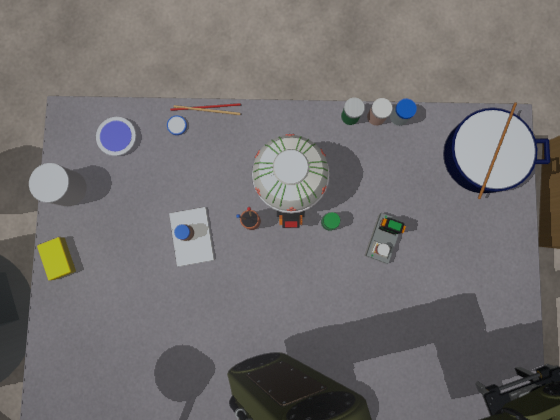

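The scene view shows the charger at (167,255) with the pot in its upper bay, the bowl at (305,230) and the tile at (367,170). In the top view the battery's red top is at (291,222) in front of the bowl, facing the robot. The pot lid is at (382,250), the spare at (394,226), the blue jar at (183,232), the tile at (191,237), the cup at (250,219) and the green jar at (331,221).

```bash
cat > h.py <<'E'
from station import bot
import cv2,numpy as np
from scipy.spatial.transform import Rotation as R
G=bot.grasp_offset
def ray(cal,px,z):
    K,E=np.array(cal["mtx"]),np.array(cal["extrinsics"]); o=-E[:3,:3].T@E[:3,3]
    d=E[:3,:3].T@np.linalg.solve(K,[px[0],px[1],1.]); return o+d*(z-o[2])/d[2]
def proj(cal,p):
    K,E=np.array(cal["mtx"]),np.array(cal["extrinsics"]); c=K@(E[:3,:3]@np.array(p)+E[:3,3]); return c[:2]/c[2]
def pose(g,zdir,ydir,off=G):
    """grasp point, tool z dir, closing line -> TCP pos, quat (of the two half turns, last joint nearest 0)"""
    z=np.array(zdir,float); z/=np.linalg.norm(z); y=np.array(ydir,float); y-=z*(y@z); y/=np.linalg.norm(y)
    best=None; p=np.array(g)-off*z
    for s in (1,-1):
        q=R.from_matrix(np.c_[np.cross(s*y,z),s*y,z]).as_quat(); j=bot.ik(p,q)
        if j is not None and (best is None or abs(j[5])<best[0]): best=(abs(j[5]),q)
    if best is None: raise RuntimeError(f"unreachable {p}")
    return p,best[1]
E
python3 - <<'E'
from h import *
c=bot.get_calibration("top"); f=lambda n,p,z: print(n,np.round(ray(c,p,z),3))
f("charger",(381,238.7),0);f("bayspare",(386.4,225),.02);f("baypot",(377,251.6),.02)
f("potlid",(382.5,250),.05);f("sparetop",(394.5,226),.105);f("tile",(191.5,237),.01)
f("jarblue",(183,232),.072);f("bowltop",(291,166),.237);f("bowl",(290.8,175.8),.137);f("green",(331,220.5),.075);f("cup",(249.6,219.1),0);f("battop",(291,224.5),.09)
for p in [(171,212),(206,208),(213,262),(177,266)]: f("tilecorner",p,.01)
for p in [(382,214),(405,220),(388,263),(367,256)]: f("chcorner",p,.036)
w=bot.get_calibration("wrist");E=w["extrinsics"];print(bot.read_eef_pos(),-E[:3,:3].T@E[:3,3],E[:3,:3],R.from_quat(bot.read_tool_rot()).as_matrix(),w["mtx"])
E
```

```text
charger [ 0.527 -0.285  0.   ]
bayspare [ 0.567 -0.297  0.02 ]
baypot [ 0.489 -0.269  0.02 ]
potlid [ 0.493 -0.278  0.05 ]
sparetop [ 0.558 -0.299  0.105]
tile [0.521 0.277 0.01 ]
jarblue [0.532 0.288 0.072]
bowltop [ 0.693 -0.012  0.237]
bowl [ 0.687 -0.012  0.137]
green [ 0.573 -0.128  0.075]
cup [0.578 0.107 0.   ]
battop [ 0.558 -0.016  0.09 ]
tilecorner [0.594 0.341 0.01 ]
tilecorner [0.608 0.237 0.01 ]
tilecorner [0.449 0.21  0.01 ]
tilecorner [0.435 0.316 0.01 ]
chcorner [ 0.597 -0.28   0.036]
chcorner [ 0.581 -0.347  0.036]
chcorner [ 0.456 -0.297  0.036]
chcorner [ 0.475 -0.236  0.036]
[ 0.18952228 -0.51629714  0.40465487] [ 0.25722294 -0.49248701  0.38536683] [[ 3.44860171e-01 -9.38653610e-01  9.29283949e-04]
 [-9.08720780e-01 -3.33614536e-01  2.50854310e-01]
 [-2.35155281e-01 -8.73541199e-02 -9.68024406e-01]] [[ 9.38746426e-01  3.44608687e-01  3.68988718e-06]
 [ 3.44608687e-01 -9.38746426e-01 -2.67421119e-05]
 [-5.75169568e-06  2.63756292e-05 -1.00000000e+00]] [[350.4875702    0.         283.71823492]
 [  0.         350.4875702  214.29253523]
 [  0.           0.           1.        ]]
```

Run:
```python
from h import *
y=[.31,.95,0]
p,q=pose([.50,-.28,.20],[0,0,-1],y); bot.goto(p,q)
c=bot.get_calibration("wrist"); im=bot.camera("wrist"); cv2.imwrite("pics/w1.png",im[:,:,::-1]); np.save("w1E.npy",c["extrinsics"])
for t in ["bay","pot","charger","spare"]:
    print(t,[(np.round(d["point"],1).tolist(),round(d["p"],2)) for d in bot.mark_of("wrist",t)[:3]])
print(bot.read_time(),bot.read_qpos(),bot.read_eef_pos())
```

```text
bay [([277.3, 208.7], 0.75)]
pot []
charger []
spare [([281.3, 133.9], 0.91)]
3.1 [-5.75452171e-01  3.70941502e-01  1.48390321e+00 -4.86446243e-05
  1.28668130e+00  1.31151127e+00] [ 0.49969342 -0.28052283  0.38044334]
```

View pics/w1.png

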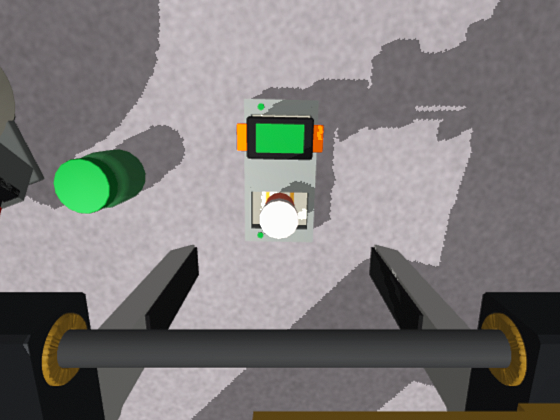

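Charger outline spans about (245,99)-(314,241), the spare's top is centred at (280,138) and the pot lid at (279,219). The open bay's mouth runs from column 252 to 307, with its front edge near row 228.

Run:
```python
from h import *
c=bot.get_calibration("wrist"); im=cv2.imread("pics/w1.png").astype(int)
print(np.abs(c["extrinsics"]-np.load("w1E.npy")).max())
b,g,r=im[...,0],im[...,1],im[...,2]
def ce(m,box):
    M=np.zeros(m.shape,np.uint8); x0,y0,x1,y1=box; M[y0:y1,x0:x1]=m[y0:y1,x0:x1]; n,l,s,cc=cv2.connectedComponentsWithStats(M); i=1+np.argmax(s[1:,4]); return s[i],cc[i],cv2.minAreaRect(cv2.findContours((l==i).astype(np.uint8),0,2)[0][0])
s,cc,_=ce((r>235)&(g>235)&(b>235),(240,195,320,242)); print("lid",s,cc,ray(c,(s[0]+s[2]/2-.5,s[1]+s[3]/2-.5),.07))
s,cc,mr=ce((g>150)&(r<90),(240,110,325,165)); P=ray(c,mr[0],.105);print("spare",s,mr,P)
bx=np.array([ray(c,k,.105) for k in cv2.boxPoints(mr)]);print(bx.round(4).tolist())
for k in [(245,99),(314,99),(314,241),(245,241)]: print(ray(c,k,.036).round(4))
for k in [(252,228),(307,228)]: print("bay",ray(c,k,.036).round(4))
# outline edges: print gray profile
gr=cv2.cvtColor(im.astype(np.uint8),6)
for row in (105,180,232): print(row,gr[row,238:256].tolist(),gr[row,304:322].tolist())
print(gr[92:104,290].tolist(),gr[222:248,300].tolist(),gr[222:248,255].tolist())
```

```text
0.0005211843208332012
lid [ 260  201   46   38 1175] [279.75574468 219.23914894] [ 0.49257333 -0.27872906  0.07      ]
spare [ 256  124   48   29 1344] ((279.5, 138.0), (28.0, 47.0), 90.0) [ 0.55972407 -0.29855937  0.105     ]
[[0.5741, -0.2858, 0.105], [0.5638, -0.3174, 0.105], [0.5451, -0.3116, 0.105], [0.5556, -0.2793, 0.105]]
[ 0.5989 -0.2786  0.036 ]
[ 0.5799 -0.3366  0.036 ]
[ 0.4535 -0.2982  0.036 ]
[ 0.4744 -0.2341  0.036 ]
bay [ 0.4848 -0.245   0.036 ]
bay [ 0.4683 -0.2956  0.036 ]
105 [182, 185, 187, 185, 183, 185, 190, 192, 191, 191, 191, 190, 189, 190, 189, 189, 189, 190] [113, 112, 113, 113, 112, 113, 112, 112, 113, 112, 112, 113, 112, 113, 112, 108, 108, 110]
180 [187, 190, 190, 189, 187, 185, 188, 193, 194, 193, 193, 193, 193, 193, 193, 193, 193, 192] [184, 183, 184, 184, 183, 182, 183, 180, 181, 182, 185, 144, 114, 109, 110, 110, 109, 110]
232 [185, 181, 177, 179, 180, 183, 186, 193, 194, 194, 193, 192, 193, 192, 192, 192, 191, 192] [181, 181, 180, 180, 180, 180, 179, 179, 179, 182, 183, 183, 184, 186, 186, 185, 183, 183]
[109, 110, 108, 111, 110, 110, 107, 109, 115, 114, 113, 113] [195, 199, 183, 60, 42, 47, 68, 137, 186, 184, 181, 181, 182, 181, 180, 181, 181, 181, 182, 180, 178, 178, 181, 183, 182, 185] [200, 184, 62, 43, 47, 61, 128, 197, 194, 192, 192, 192, 192, 193, 192, 191, 191, 192, 191, 188, 183, 180, 176, 175, 177, 177]
```

```bash
python3 -c "
import cv2
a=cv2.imread('pics/w1.png')[90:250,225:335];cv2.imwrite('pics/w1c.png',cv2.resize(a,None,fx=3.6,fy=3.6,interpolation=0))"
```

```text
(no output)
```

View pics/w1c.png

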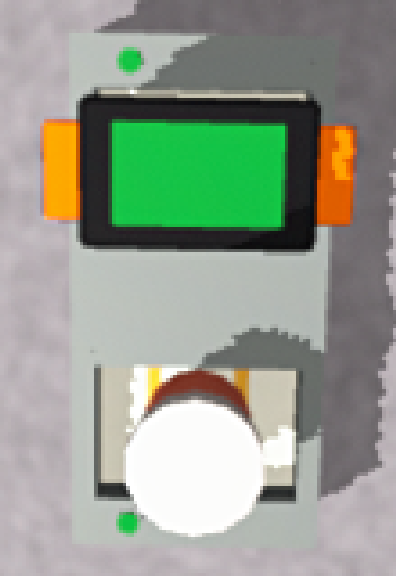

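The crop refines the corners: charger top (244.5,99.2), (319,99.2), (313.8,241.4), (245,241.4). The bay mouth's corners are about (251.7,192.2), (308.3,192.2), (307.3,228.9), (251.7,228.9).

Run:
```python
from h import *
from scipy.optimize import least_squares
c=bot.get_calibration("wrist")
px=np.array([(244.5,99.2),(319,99.2),(313.8,241.4),(245,241.4),(251.7,192.2),(308.3,192.2),(307.3,228.9),(251.7,228.9)])
L=np.array([(66,33),(66,-33),(-66,-33),(-66,33),(-17,27),(-17,-27),(-53,-27),(-53,27)])/1e3
def w(v,l): a=v[2]; return np.r_[v[0]+np.cos(a)*l[0]-np.sin(a)*l[1],v[1]+np.sin(a)*l[0]+np.cos(a)*l[1],.036]
s=least_squares(lambda v:np.ravel([proj(c,w(v,l))-p for l,p in zip(L,px)]),[.526,-.288,-.3],loss='soft_l1')
v=s.x; print(v,s.fun.reshape(-1,2).round(1).tolist()); print("bay pot",w(v,(-.035,0)),"bay spare",w(v,(.035,0)))
np.save("ch.npy",v)
y=[-np.sin(v[2]),np.cos(v[2]),0]
pot=np.array([.4926,-.2787])
p,q=pose([*pot,.13],[0,0,-1],y); bot.goto(p,q)
p,q=pose([*pot,.063],[0,0,-1],y); bot.move_l(p,q,rate=.1)
bot.gripper_close(15); print("opening",bot.read_opening(),bot.read_grasp_force())
bot.move_l(p+[0,0,.14],rate=.15)
print(bot.read_opening(),bot.read_time(),bot.read_qpos().round(2))
```

```text
[ 0.52598161 -0.28754888 -0.33057909] [[-0.5, -0.1], [-0.4, 1.0], [-0.5, 0.4], [0.8, -0.5], [-0.2, -0.5], [0.5, 0.3], [0.3, 0.1], [0.1, -0.6]]
bay pot [ 0.49287671 -0.2761882   0.036     ] bay spare [ 0.55908652 -0.29890956  0.036     ]
opening 0.0338289029996768 14.937986880540848
0.03376887696830942 6.3417 [-0.58  0.35  1.5  -0.    1.29  1.32]
```

Run:
```python
from h import *
y=[-np.sin(.17),np.cos(.17),0]
p0=bot.read_eef_pos(); bot.move_l([p0[0]-.05,p0[1]+.03,.33+G],rate=.25)
t=[.474,.268]
p,q=pose([*t,.30],[0,0,-1],y); bot.goto(p,q)
p,q=pose([*t,.10],[0,0,-1],y); bot.move_l(p,q,rate=.2)
c=bot.get_calibration("wrist"); im=bot.camera("wrist"); cv2.imwrite("pics/w2.png",im[:,:,::-1])
for n in ["jar_blue","tile"]: print(n,[(np.round(d["point"],1).tolist(),round(d["p"],2)) for d in bot.mark_of("wrist",n)[:2]], )
print({k:ray(c,bot.mark_of("wrist",k)[0]["point"],0.01*(k!="tile")) for k in ["jar_blue","tile"] if bot.mark_of("wrist",k)})
print(bot.read_time(),bot.read_qpos().round(2))
```

```text
jar_blue [([302.0, 298.8], 0.58)]
tile []
{'jar_blue': array([0.53275744, 0.29159385, 0.01      ])}
10.725 [ 0.45  0.42  1.66 -0.    1.06 -1.29]
```

View pics/w2.png

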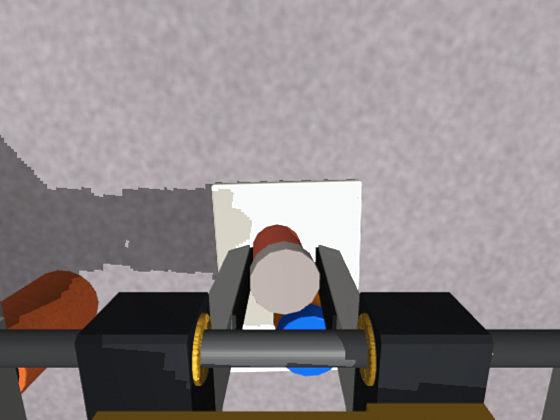

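The tile's near end runs (212,185)-(362,182), with the held pot over its free part and the blue cap clear behind it at (305,340). Placing the pot now, then a tilted look at the battery.

Run:
```python
from h import *
p=bot.read_eef_pos(); f0=bot.read_ft_force()
bot.move_l([p[0],p[1],.056+G],rate=.15); z=.056
while z>.051:
    z-=.001; bot.move_l([p[0],p[1],z+G],rate=.03)
    if (bot.read_ft_force()-f0)[2]>2: break
print("z",z,bot.read_ft_force()-f0)
bot.open_gripper(); bot.move_l([p[0],p[1],.30+G],rate=.25)
# battery view: tilt 41 deg
t=np.radians(41); d=np.array([np.sin(t),0,-np.cos(t)])
g=np.array([.57,-.016,.081])-.15*d
P,q=pose(g,d,[0,1,0]); 
print(bot.ik(P,q)); bot.goto(P,q)
c=bot.get_calibration("wrist"); im=bot.camera("wrist"); cv2.imwrite("pics/w3.png",im[:,:,::-1])
for n in ["battery","slot","wheel"]: print(n,[(np.round(d["point"],1).tolist(),round(d["p"],2)) for d in bot.mark_of("wrist",n)[:2]])
top=bot.camera("top"); cv2.imwrite("pics/t3.png",top[:,:,::-1]); print([(ray(bot.get_calibration("top"),d["point"],.01),d["p"]) for d in bot.mark_of("top","pot")])
print(bot.read_time(),bot.read_qpos().round(2))
```

```text
z 0.052 [1.44348465 0.66275628 3.28244942]
[-0.17176126 -0.15284942  2.23913679  0.32034257  0.36408868  1.13999138]
battery [([280.3, 192.2], 0.78)]
slot []
wheel []
[(array([0.47338923, 0.2625009 , 0.01      ]), 0.6)]
16.725 [-0.17 -0.15  2.24  0.32  0.36  1.14]
```

View pics/w3.png

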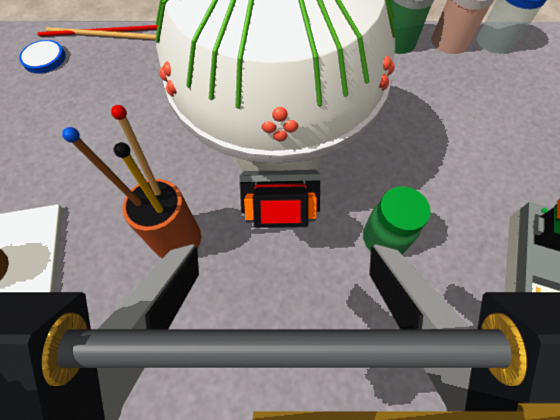

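View pics/t3.png

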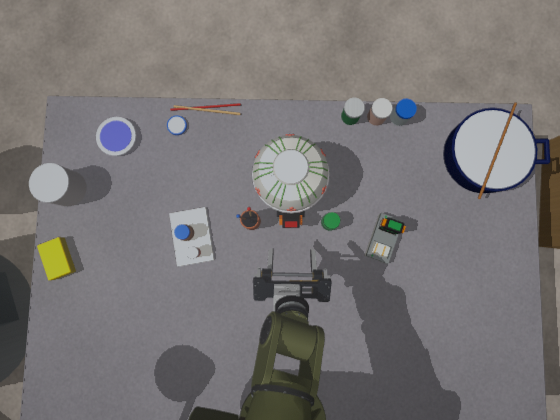

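The wrist view shows the red plate at (280,211) with orange buttons at (249,208) and (313,206). The cup at (155,215) and green jar at (403,220) flank it at a clear distance. In the top view the pot stands on the tile at (196,252).

Run:
```python
from h import *
im=cv2.imread("pics/w3.png").astype(int); b,g,r=im[...,0],im[...,1],im[...,2]
c=bot.get_calibration("wrist"); ct=bot.get_calibration("top")
def comps(m,box,mn):
    M=np.zeros(m.shape,np.uint8); x0,y0,x1,y1=box; M[y0:y1,x0:x1]=m[y0:y1,x0:x1]; n,l,s,cc=cv2.connectedComponentsWithStats(M)
    for i in range(1,n):
        if s[i,4]>=mn:
            mr=cv2.minAreaRect(cv2.findContours((l==i).astype(np.uint8),0,2)[0][0]); print(s[i],cc[i].round(1),np.round(mr[0],1),np.round(mr[1],1),round(mr[2],1),np.round(cv2.boxPoints(mr),1).tolist())
comps((r>150)&(g<60)&(b<60),(235,170,330,240),30)
comps((r>170)&(g>90)&(b<80),(235,170,330,240),20)
t=cv2.imread("pics/t3.png").astype(int); b,g,r=t[...,0],t[...,1],t[...,2]
comps((r>150)&(g<70)&(b<70),(275,210,310,235),10)
a=cv2.imread("pics/w3.png")[160:240,225:335];cv2.imwrite('pics/w3c.png',cv2.resize(a,None,fx=7,fy=7,interpolation=0))
for px in [(280,211)]:
  for z in (.0922,.0936,.0951): print(ray(c,px,z))
print(np.load("ch.npy"))
```

```text
[255 185  33   3  57] [269.1 185.5] [271.  185.3] [ 2.  32.1] 87.5 [[254.89999389648438, 185.0], [286.8999938964844, 183.6999969482422], [287.0, 185.60000610351562], [255.0, 187.0]]
[261 200  40  24 865] [280.1 211.5] [280.2 211.5] [22.1 39. ] 88.5 [[260.3999938964844, 200.89999389648438], [299.3999938964844, 199.89999389648438], [300.0, 222.0], [261.0, 223.0]]
[244 198   9  22 166] [248.3 209. ] [248.3 208.5] [21.3  7.7] 87.0 [[243.89999389648438, 198.10000610351562], [251.60000610351562, 197.6999969482422], [252.6999969482422, 219.0], [245.0, 219.39999389648438]]
[286 223  11   4  44] [291.  224.5] [291.  224.5] [ 3. 10.] 90.0 [[286.0, 223.0], [296.0, 223.0], [296.0, 226.0], [286.0, 226.0]]
[ 0.55918313 -0.01405737  0.0922    ]
[ 0.55846892 -0.01407276  0.0936    ]
[ 0.55770369 -0.01408924  0.0951    ]
[ 0.52598161 -0.28754888 -0.33057909]
```

View pics/w3c.png

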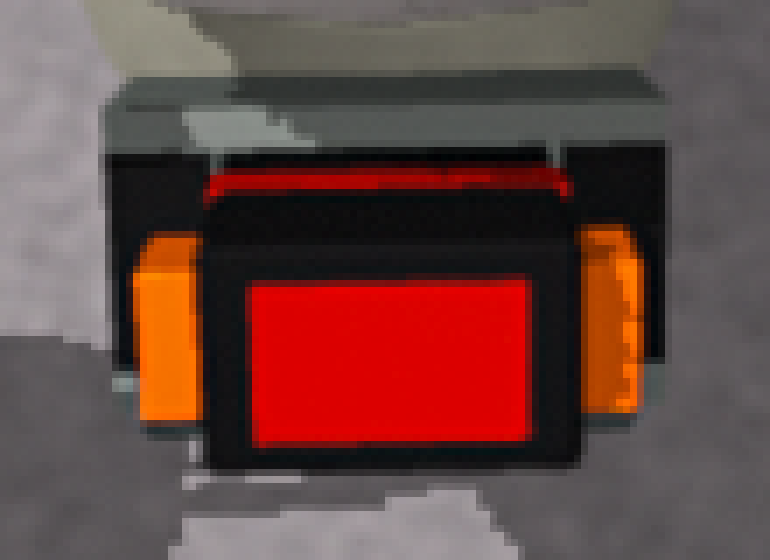

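The crop shows the red plate's corners at (260.4,200.1), (300.7,199.7), (301.1,222.9), (261,223.7). The black top face runs (254.2,195)-(307.9,226.7) and the housing's rim lies behind it. Yaw is close to 1°.

```bash
cat >> h.py <<'E'
def bat(v):
    """slot x,y, yaw of wheel frame, tilt -> slot point, battery z axis, battery y axis"""
    x,y,a,t=v; cx,sx=np.cos(a),np.sin(a)
    z=np.array([-np.sin(t)*cx,-np.sin(t)*sx,np.cos(t)]); return np.array([x,y,.03]),z,np.array([-sx,cx,0])
E
python3 - <<'E'
from h import *
from scipy.optimize import least_squares
c=bot.get_calibration("wrist")
px=np.array([(260.4,200.1),(300.7,199.7),(301.1,222.9),(261,223.7),(254.2,195),(307.9,194.7),(307.9,226.7),(254.3,226.7)])
def f(v):
    o,z,y=bat(v); x=np.cross(y,z); out=[]
    for (a,b),p in zip([(10,17),(10,-17),(-10,-17),(-10,17),(15,24),(15,-24),(-15,-24),(-15,24)],px):
        out.append(proj(c,o+z*.085+x*a/1e3+y*b/1e3)-p)
    return np.r_[np.ravel(out),(v[3]-np.radians(41.5))/np.radians(.8)]
s=least_squares(f,[.615,-.014,0,np.radians(41.5)],loss='soft_l1'); v=s.x
print(v,np.degrees(v[2:]),s.fun.round(1).tolist()); np.save("bat.npy",v)
o,z,y=bat(v); print("buttons",o+.066*z,"top",o+.085*z,"axis",o[:2]+.075*np.array([np.cos(v[2]),np.sin(v[2])]))
ct=bot.get_calibration("top"); print(proj(ct,o+.085*z), "red in top (291,224.5)")
# approach
g=o+.066*z; 
for d in (.08,.0):
    P,q=pose(g+z*d,-z,y); print(d,P.round(3),bot.ik(P,q).round(2))
E
```

```text
[ 0.61470234 -0.01415969  0.01186868  0.72792458] [ 0.6800253  41.70700606] [0.5, 0.2, -0.1, 0.2, -0.6, -0.6, 0.5, -1.0, -1.6, -0.3, 0.9, -0.6, 0.5, 1.0, -0.7, 1.5, 0.3]
buttons [ 0.57079421 -0.01468085  0.07927275] top [ 0.55815399 -0.01483088  0.09345733] axis [ 0.68969706 -0.01326956]
[290.68702312 224.41400623] red in top (291,224.5)
0.08 [ 0.398 -0.017  0.274] [-0.15  0.07  2.19  0.62  0.19  0.84]
0.0 [ 0.451 -0.016  0.214] [-0.13  0.31  2.09  1.38  0.1   0.08]
```

Run:
```python
from h import *
v=np.load("bat.npy"); o,z,y=bat(v); g=o+.066*z
P,q=pose(g+z*.09,-z,y); bot.goto(P,q)
P0=g+G*z
bot.move_l(P0+.02*z,q,rate=.10); bot.move_l(P0,q,rate=.05)
f0=bot.read_ft_force(); print("f",f0.round(1))
bot.gripper_close(35); bot.hold(.2)
print("open",bot.read_opening(),bot.read_grasp_force(),(bot.read_ft_force()-f0).round(1),bot.read_time())
if abs(bot.read_opening()-.052)<.002:
    bot.move_l(P0+.006*z,q,rate=.04); print((bot.read_ft_force()-f0).round(1),bot.read_opening())
    bot.move_l(P0+.10*z,q,rate=.07); print((bot.read_ft_force()-f0).round(1),bot.read_opening(),bot.read_eef_pos(),bot.read_time(),bot.read_qpos().round(2))
    im=bot.camera("wrist"); cv2.imwrite("pics/w4.png",im[:,:,::-1])
```

```text
f [ 1.2 -0.   0.7]
open 0.04804478477854372 34.98324729502201 [-13.6   4.8  13.9] 19.475
```

Run:
```python
from h import *
im=bot.camera("wrist"); cv2.imwrite("pics/w4.png",cv2.resize(im[130:330,180:380,::-1],None,fx=3,fy=3,interpolation=0))
print(bot.read_opening(),bot.read_eef_pos(),bot.read_ft_force(),bot.read_torque())
v=np.load("bat.npy"); o,z,y=bat(v); print(o+.066*z+G*z, [proj(bot.get_calibration("wrist"),o+.085*z+a*np.cross(y,z)+b*y).round(0).tolist() for a,b in [(.01,.017),(.01,-.017),(-.01,-.017),(-.01,.017)]])
```

```text
0.048173553895180625 [ 0.45063166 -0.01582489  0.21444863] [-11.95650994   4.18778626  13.50924683] [0.66770309 0.41732977 0.56084747]
[ 0.45077864 -0.01610534  0.2139516 ] [[243.0, 272.0], [321.0, 272.0], [319.0, 313.0], [244.0, 313.0]]
```

View pics/w4.png

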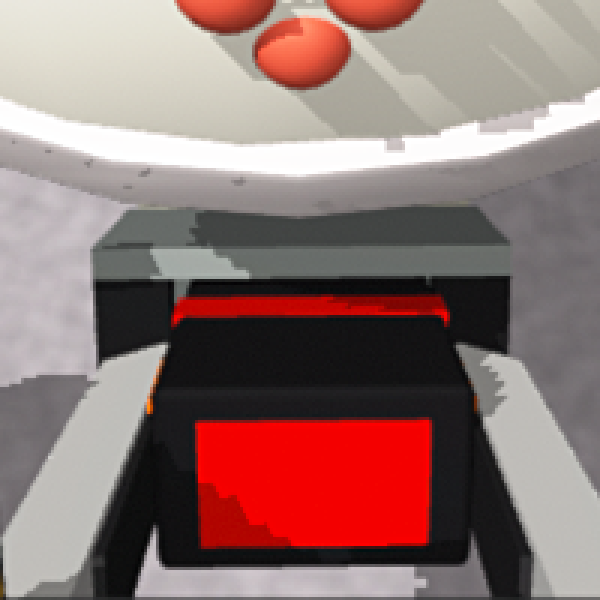

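The pads are on the buttons, with orange slivers at crop (152,385) and (475,400), and the red plate is at the predicted place within 1-2 mm. I'll try a small, force-checked pull.

Run:
```python
from h import *
v=np.load("bat.npy"); o,z,y=bat(v); P0=o+(.066+G)*z
for d in (.001,.002,.004,.006):
    bot.move_l(P0+d*z,rate=.02); f=bot.read_ft_force(); print(d,"axial",round(f@z,1),"lat",round(f@y,1),"x",round(f@np.cross(y,z),1),bot.read_opening(),bot.read_grasp_force())
    if abs(f@z)>40: break
c=bot.get_calibration("wrist"); im=bot.camera("wrist").astype(int)
m=((im[...,0]>150)&(im[...,1]<60)&(im[...,2]<60)).astype(np.uint8); m[:255]=0
n,l,s,cc=cv2.connectedComponentsWithStats(m); print(s[1:][s[1:,4]>200],bot.read_time())
```

```text
0.001 axial 2.5 lat 5.6 x 1.2 0.04866873089593012 34.985425025224686
0.002 axial 0.1 lat 5.2 x 1.9 0.047943471373121896 34.98174291104078
0.004 axial 1.9 lat 5.5 x 1.6 0.04827254730801779 34.986706003546715
0.006 axial 2.2 lat 4.2 x 0.8 0.04790385639144218 34.98815406113863
[[ 245  270   79   43 3182]] 20.575
```

Run:
```python
from h import *
v=np.load("bat.npy"); o,z,y=bat(v); P0=o+(.066+G)*z
def red():
    c=bot.get_calibration("wrist"); im=bot.camera("wrist"); a=im.astype(int)
    m=((a[...,0]>150)&(a[...,1]<60)&(a[...,2]<60)).astype(np.uint8); m[:245]=0
    n,l,s,cc=cv2.connectedComponentsWithStats(m); return im,s[1:][s[1:,4]>200]
for d in (.03,.10):
    bot.move_l(P0+d*z,rate=.07); f=bot.read_ft_force(); print(d,"axial",round(f@z,1),"lat",round(f@y,1),bot.read_opening())
    if abs(f@z)>40: break
print(red()[1],bot.read_eef_pos(),bot.read_time())
ch=np.load("ch.npy"); cy=np.array([-np.sin(ch[2]),np.cos(ch[2]),0]); bay=ch[:2]-.035*np.array([np.cos(ch[2]),np.sin(ch[2])])
P,q=pose([*bay,.24],[0,0,-1],cy); print(bot.ik(P,q).round(2),bot.read_qpos().round(2))
Pm,qm=pose([.42,-.06,.26],[0,0,-1],y); print(bot.ik(Pm,qm).round(2))
```

```text
0.03 axial -0.3 lat 2.7 0.04842008318504688
0.1 axial -2.4 lat -0.1 0.048139389976489456
[[ 246  270   78   42 3126]] [ 0.38437585 -0.01692869  0.2882665 ] 22.2667
[-0.58  0.32  1.46 -0.    1.36  1.33] [-0.16  0.01  2.21  0.52  0.23  0.93]
[-0.23 -0.02  1.8  -0.    1.36  1.33]
```

Run:
```python
from h import *
v=np.load("bat.npy"); y=bat(v)[2]
ch=np.load("ch.npy"); cx=np.array([np.cos(ch[2]),np.sin(ch[2]),0]); cy=np.array([-np.sin(ch[2]),np.cos(ch[2]),0]); bay=ch[:2]-.035*cx[:2]
Pm,qm=pose([.42,-.06,.26],[0,0,-1],y); bot.goto(Pm,qm)
P,q=pose([*bay,.22],[0,0,-1],cy); bot.goto(P,q)
bot.move_l([P[0],P[1],G+.066+.045],q,rate=.15)
c=bot.get_calibration("wrist"); im=bot.camera("wrist"); cv2.imwrite("pics/w5full.png",im[:,:,::-1])
cv2.imwrite("pics/w5.png",cv2.resize(im[100:330,180:400,::-1],None,fx=2.6,fy=2.6,interpolation=0))
w=lambda a,b,z: proj(c,np.r_[ch[:2]+a*cx[:2]+b*cy[:2],z]).round(1).tolist()
print("charger",[w(a,b,.036) for a,b in [(.066,.033),(.066,-.033),(-.066,-.033),(-.066,.033)]])
print("bay",[w(a,b,.036) for a,b in [(-.017,.027),(-.017,-.027)]],"spare top",w(.035,0,.105),"bat top corners",[w(-.035+a,b,.13) for a,b in [(.01,.017),(.01,-.017),(-.01,-.017),(-.01,.017)]])
print(bot.read_time(),bot.read_ft_force(),bot.read_opening(),bot.read_eef_pos()-[*P[:2],0])
```

```text
charger [[229.8, 78.5], [333.5, 78.6], [327.0, 271.2], [236.6, 271.2]]
bay [[242.9, 205.7], [320.6, 205.7]] spare top [281.1, 130.5] bat top corners [[242.4, 271.4], [319.5, 271.4], [318.4, 312.2], [243.7, 312.2]]
25.1667 [ 0.35158912  0.13967788 -1.47888302] 0.04838237400136587 [2.37335189e-04 6.20366467e-05 2.92681748e-01]
```

View pics/w5.png

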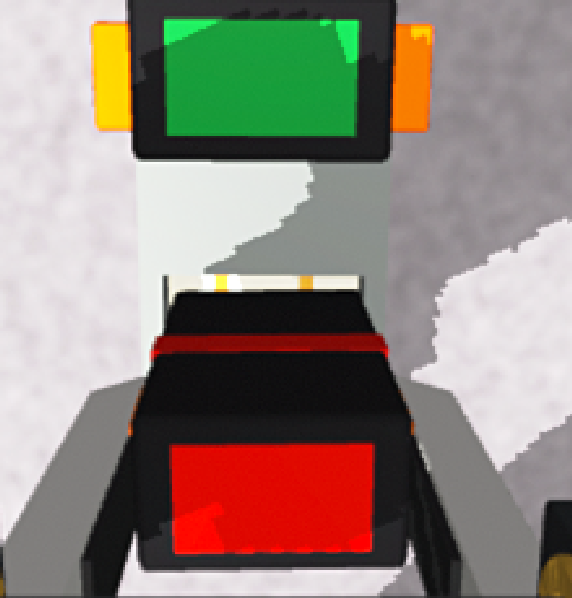

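The bay's back edge is at columns 242.7-318.8 (centre 280.8, row 205.8, as predicted). The held battery's bottom edge is centred at 283 and its red plate at 285.2. The battery therefore sits about 1.5 mm too far to the right (-y of the charger), so I shift it left and insert with force checks.

Run:
```python
from h import *
ch=np.load("ch.npy"); cx=np.array([np.cos(ch[2]),np.sin(ch[2]),0]); cy=np.array([-np.sin(ch[2]),np.cos(ch[2]),0])
c=bot.get_calibration("wrist"); print("bottom edge row",[proj(c,np.r_[ch[:2]-.020*cx[:2],z]).round(1).tolist() for z in (.043,.045,.047)],"seen 283,212.3")
p=bot.read_eef_pos()+.0015*cy; f0=bot.read_ft_force(); bot.move_l(p,rate=.05)
zs=list(np.arange(.040,.0231,-.003))+list(np.arange(.022,.0169,-.001))
for b in zs:
    bot.move_l([p[0],p[1],G+.066+b],rate=.04); f=bot.read_ft_force()-f0
    print(round(b,4),"cx",round(f@cx,1),"cy",round(f@cy,1),"z",round(f[2],1))
    if f[2]>12: break
print(bot.read_time(),bot.read_opening())
```

```text
bottom edge row [[281.6, 212.4], [281.6, 213.2], [281.5, 213.9]] seen 283,212.3
0.04 cx -1.0 cy 0.0 z -0.4
0.037 cx -1.0 cy 0.1 z -1.0
0.034 cx -0.1 cy 0.4 z -0.8
0.031 cx -0.2 cy -0.7 z -0.5
0.028 cx -1.8 cy 0.0 z -1.5
0.025 cx -1.4 cy 0.5 z -0.6
0.022 cx -0.3 cy -0.2 z -1.0
0.021 cx -0.2 cy 0.8 z 6.0
0.02 cx -1.1 cy 2.3 z 13.6
27.725 0.04812673968274722
```

Run:
```python
from h import *
bot.open_gripper(); p=bot.read_eef_pos(); bot.move_l(p+[0,0,.12],rate=.12); bot.hold(.5)
ch=np.load("ch.npy"); cx=np.array([np.cos(ch[2]),np.sin(ch[2])])
def plate(im,k,box):
    a=im.astype(int); o=[i for i in range(3) if i!=k]; m=((a[...,k]>130)&(a[...,o[0]]<90)&(a[...,o[1]]<90)).astype(np.uint8)
    n,l,s,cc=cv2.connectedComponentsWithStats(m); return [(s[i].tolist(),cc[i]) for i in range(1,n) if s[i,4]>box]
c=bot.get_calibration("wrist"); im=bot.camera("wrist")
for k in (0,1): print("RG"[k],[(s,ray(c,x,.105).round(4)) for s,x in plate(im,k,300)])
print("expect",ch[:2]-.035*cx,ch[:2]+.035*cx)
bot.goto([.40,-.15,.45],bot.read_tool_rot())
t=bot.camera("top"); ct=bot.get_calibration("top"); print([(n,[(ray(ct,d["point"],h).round(3).tolist(),round(d["p"],2)) for d in bot.mark_of("top",n)[:2]]) for n,h in [("pot",.01),("battery",.02),("spare",.02),("jar_blue",.01),("jar_green",0)]])
t0=cv2.cvtColor(cv2.imread("pics/t3.png"),cv2.COLOR_BGR2RGB).astype(int); print("diff tile",np.abs(t[205:270,165:220]-t0[205:270,165:220]).max(),"jar",np.abs(t[208:235,320:345]-t0[208:235,320:345]).max(),"bowl",np.abs(t[135:205,255:330]-t0[135:205,255:330]).max(),bot.read_time())
```

```text
R [([261, 206, 45, 26, 1170], array([ 0.4947, -0.2761,  0.105 ]))]
G [([260, 113, 48, 29, 1364], array([ 0.5597, -0.2985,  0.105 ]))]
expect [ 0.49287671 -0.2761882 ] [ 0.55908652 -0.29890956]
[('pot', [([0.469, 0.26, 0.01], 0.63)]), ('battery', [([0.496, -0.278, 0.02], 0.72), ([0.487, 0.259, 0.02], 0.29)]), ('spare', [([0.555, -0.289, 0.02], 0.63)]), ('jar_blue', [([0.527, 0.286, 0.01], 0.68)]), ('jar_green', [([0.573, -0.133, 0.0], 0.7), ([0.493, -0.288, 0.0], 0.68)])]
diff tile 3 jar 42 bowl 3 31.2833
```

```bash
python3 -c "
from station import bot
print(bot.job_done())"
```

```text
the job is handed in; nothing more can be done
None
```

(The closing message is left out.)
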